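# Find the seat of the index pin, then draw it and hold it out

### The job

Show that the sprung index pin of this second-hand rotary table works. Turn its steel plate counter-clockwise (seen from above) by the black crank post until you feel the pin drop into its hidden hole and lock the plate, leave the crank there, then take the pin's red knob, pull it straight up until it is fully back against its stop, and finish the program still gripping and holding it there. The plate must stay where the pin locked it, and the loose tools and parts must stay where they lie.

Things in the scene. Friction and masses are not known exactly. Their poses are not given: they have to be found in the camera images.
- index_table: Fixed base of the rotary table: iron foot 240 x 240 x 16 mm, green drum, steel turning plate (180 mm across, top face 60 mm high). Origin on the plate's vertical axis at the work surface, z up. The pin's bracket (95 mm high, 95 to 119 mm from the axis) is on its +y side; a chuck (72 mm across, 115 mm high with its work) is in the middle. A dark rim guard hides the seat hole.
- crank_top (a point): Top centre of the black crank post: round, upright, 18 mm across, 41 mm free, top 105 mm above the work surface, 65 mm from the plate's axis. The plate drags (3 N at the crank), stays where left, and turns 0.3 to 1.0 rad counter-clockwise from its start before the pin drops in; then it is locked, with 1.5 mm play either way, until the pin is drawn.
- index_pin (a joint): Height of the sprung pin in m. 0: home in its hole, plate locked. 0.010: its tip rides on the plate's face (so at the start). 0.020: fully back against its stop. A spring pushes it down with about 4 N at 0 and 10 N at 0.020; let go, it springs down again.
- pin_knob_top (a point): Top centre of the pin's red knob. It moves straight up and down with the pin, 68 mm from the plate's axis along +y of index_table; its height above the work surface is 0.134 m + the pin's joint value.
- pin_knob: The red round knob of the pin, 28 mm across and 29 mm tall, to be gripped from above; origin at its underside, which is 29 mm below pin_knob_top, upright. At pin home it stands 3 mm above the brass bushing (28 mm across) that it is drawn out of.
- t_nut_a: steel T-nut 30 x 24 x 16 mm lying on a corner of the index table's foot; origin at its underside or on its axis; leave it alone.
- t_nut_b: the same kind of T-nut, on another corner of the foot; origin at its underside or on its axis; leave it alone.
- chuck_key: steel T-shaped chuck key, about 90 x 80 x 12 mm, lying on the table close beside the index table; origin at its underside or on its axis; leave it alone.
- spanner: spanner lying on the table to the left; origin at its underside or on its axis; leave it alone.
- driver: screwdriver lying on the table to the left; origin at its underside or on its axis; leave it alone.
- mallet: hammer lying on the table to the right; origin at its underside or on its axis; leave it alone.
- socket: steel socket, 32 mm across and 45 mm tall, standing on the table to the right; origin at its underside or on its axis; leave it alone.

How it is judged:
By the outcome, as a careful person would: the job done as asked, in the order asked, and still so for the second after the job is handed in, while the arm keeps its last pose, push and grip.
It also fails if it takes over 45 s, if anything falls off the work surface, if the arm or the gripper's body presses on something with over 40 N, if the wrist force passes 120 N, or if a joint passes its speed limit or range.

### The arm

A 7-joint arm with a two-finger parallel gripper is mounted at the origin on the work surface. World frame = base frame: x ahead of the robot, y to its left, z up, the work surface at z = 0. Lengths are in mm, angles in rad, forces in N, time in s.
With the tool pointing down it reaches from about 400 to 850 mm from the base axis. Payload 4.4 kg.
Tool frame: the origin (TCP) lies at the very end of the fingers, on their centre line; the grasp point (between the pads) lies 19 mm behind it (env.grip_depth is the distance from the TCP to the grasp point, in mm); z points along the fingers, y is the line along which they close (so a half turn about z gives the same grasp; the last joint's range is limited). The gripper opens to 94 mm and grips with 3 to 60 N. Pads are 16 mm wide; open, the fingers measure 119 mm over their backs; the gripper's body (75 mm by 177 mm) begins 78 mm behind the grasp point.
Start: joints at [1.133, 0.628, 0.038, 1.517, -0.027, 0.996, -0.02], TCP at [236.169, -605.592, 205.478] pointing down, gripper open.
Joint ranges: [-3.06, 3.06], [-0.37, 2.12], [-1.25, 1.32], [0.18, 2.47], [-1.1, 4.24], [0.23, 1.98], [-2.94, 2.94]. Speed limits (rad/s): [2.57, 2.57, 3.14, 3.14, 3.14, 3.14, 3.14].

### API

Orientations are given as a unit quaternion [w, x, y, z].
In Python, from plant import env, grab_frame, nets gives the robot as it stands.
- The arm moves only by the tool apply_moves, never from a script. Its argument "commands" is a list of rows, each a list of 7 numbers: the shift along the tool's x, y, z in units of 0.15 m (1.0 is 0.15 m), then the turn, a rotation vector about the tool's x, y, z in units of 180 degrees (1.0 is 180 degrees), then the opening, from 0 (shut) to 1 (fully open). A call has 1 to 5 rows; each row is the pose to reach, as a shift and turn from the pose commanded when the call began, along the tool's axes at that moment, turning the shorter way round; what a row does not reach only later rows make up. A row lasts 1/10 s, in which the tool goes at most 50 mm and 8.59 degrees, less where a joint would pass 70% of its speed; a pose out of reach is approached as far as the arm can. A call with a number of a shift or a turn outside -1 to 1 is refused whole. A call with a gripper value outside its range is refused whole. The fingers move at their own pace and stop on an object; the grip force is fixed at half the most. Time passes only in rows, so rows that repeat a pose let the fingers close. It gives the time, the measured TCP pose, the force, the opening and the grip force at its end, in the units of the state.
- env.read_state(): the state, without advancing time (a new reading comes with each control period).
- grab_frame(name): name is "scene" or "side" or "wrist"; returns a dict with "img" (420x560x3 uint8, blue, green, red), "mtx" (3x3 intrinsics, pixels), "T" (4x4, takes a point from camera to world coordinates); the wrist camera has in their place "mount" (4x4, takes a point from camera to tool coordinates, whose origin is the TCP and whose axes are the flange's). Camera axes: x right, y down, z forward; pixel columns grow to the right and rows downward; lengths in mm; the calibration is good to about 2 mm. A picture is of the moment at which its call begins: read the wrist's pose just before it. There is no depth.
- env.job_done(): hands the job in; it is judged then, once.
Trained networks look in a picture, given as the dict that the camera call returned (one of the last four; its "shot" number tells which), for a name from the list of things; names that differ only in an ending like _2 or _b are one class to them, and where a whole thing is asked for, a point or a joint stands for the part that bears it (a point fixed in the world has none). Each returns a list of dicts, best first, with "score" (0 to 1); they miss things now and then, are a little off and sometimes report something else, mostly with a low value. They report only what shows in the picture. A call takes as long as a camera call.
- nets.find_in(picture, query): "at" ([x, y, z] in mm, in world coordinates, good to about 4 mm: the middle of the surface that is visible of it).
- nets.trace(picture, query): "pixels" (420x560 bool, what is visible of it).
- nets.mark_of(picture, query): "at" ([x, y, z] in mm, in world coordinates, good to about 4 mm: a listed point, or the origin of a listed thing).
The state is a dict: "clock": time; "joints": joint angles; "joint_velocities": joint speeds; "joint_efforts": joint torques, N m; "tool_pos": TCP position; "ee_rot": TCP orientation; "force": force on the tool from outside, world axes, zero at the start; "torque": the same for the moment, N m; "finger_gap": finger opening in mm; "gripper_force": force on a finger pad.
Only numpy, scipy, OpenCV 4.12 (cv2) and the standard library are available. Lean on these libraries where they do the work, as an engineer would, in place of code of your own. Each camera call takes 0.05 s, during which the arm holds its last target. There are 200 camera calls.

## Working session

There is one attempt and no reset: what is moved stays moved. The work goes in short steps, Python scripts to look and compute and a tool call to move; the robot and the scene stay as the last step left them, time stands still between calls to the robot, and variables do not carry over. Pictures are saved under pics/ and viewed, at most 10 in all, crops included, and the job is handed in when it is done.

Besides the shell and the picture viewer there is one more tool, called after "Call:" as name(argument=value, ...), one argument or row to a line, values as JSON. apply_moves: Moves the arm, as the interface text tells. Shifts and turns lie within -1 to 1; 1 stands for 0.15 m of shift or 180 degrees of turn. Its arguments: {"type":"object","properties":{"commands":{"type":"array","items":{"type":"array","items":{"type":"number"}}}},"required":["commands"]}

```bash
mkdir -p pics; ls
python3 - <<'E'
from plant import env, grab_frame, nets
import cv2, numpy as np
s=env.read_state(); print(s)
for c in ("scene","side"):
    p=grab_frame(c); cv2.imwrite(f"pics/{c}0.png",p["img"])
    print(c,p["T"][:3,3])
    for q in ("index_table","crank_top","pin_knob_top","pin_knob","chuck_key","t_nut_a","socket","mallet"):
        print(q,[(np.round(d["at"],1).tolist(),round(d["score"],2)) for d in nets.mark_of(p,q)[:3]])
E
```

```text
pics
{'clock': 0.0, 'joints': array([ 1.13317197,  0.62931615,  0.03842766,  1.51836149, -0.0270011 ,
        0.99630815, -0.02000324]), 'joint_velocities': array([ 0.00173043,  0.00031708,  0.00152969,  0.00058476,  0.00134695,
        0.00179648, -0.00014703]), 'joint_efforts': array([ 3.88794469e-04, -5.49734545e+01,  1.14375181e+00, -1.86636865e+01,
       -5.22809406e-02,  2.36228365e-02,  1.62174956e-04]), 'tool_pos': array([ 235.94656718, -604.94445142,  204.57538416]), 'ee_rot': array([-9.20368079e-04,  9.82766889e-01,  1.84846861e-01, -1.80150028e-04]), 'force': array([-0.11792949,  0.14061251, -0.40101909]), 'torque': array([-0.01568864,  0.00162988, -0.03117717]), 'gripper_force': 0.0, 'finger_gap': 93.95308615826073}
scene [1448.34739036 -338.54719217  821.91362811]
index_table [([568.9, -38.3, 0.9], 0.73)]
crank_top [([544.7, -100.0, 104.6], 0.84), ([564.6, -41.0, 0.8], 0.62)]
pin_knob_top [([563.1, 35.1, 143.7], 0.57)]
pin_knob [([566.1, 26.7, 110.3], 0.49)]
chuck_key [([588.8, -215.0, 2.1], 0.75)]
t_nut_a [([673.4, -126.5, 16.4], 0.45), ([462.4, 51.1, 17.6], 0.44)]
socket [([613.2, -447.9, -2.9], 0.78)]
mallet [([410.6, -451.1, 4.5], 0.84)]
side [ 453.61031858 -696.86439618  845.45669592]
index_table [([571.3, -35.0, -0.4], 0.9)]
crank_top [([550.9, -99.2, 101.6], 0.84)]
pin_knob_top [([559.4, 32.9, 141.8], 0.6), ([610.2, -445.8, -0.7], 0.17)]
pin_knob [([558.9, 30.9, 113.6], 0.46)]
chuck_key [([591.4, -215.8, -0.4], 0.71)]
t_nut_a [([455.8, 54.6, 15.8], 0.62), ([672.7, -125.9, 12.4], 0.5)]
socket [([611.6, -449.2, 2.6], 0.71)]
mallet [([411.9, -445.1, 0.9], 0.65)]
```

View pics/scene0.png

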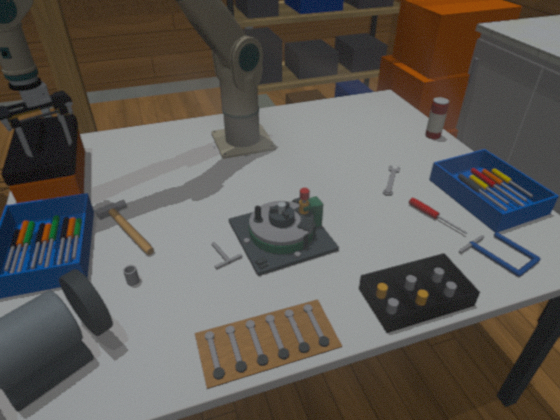

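View pics/side0.png

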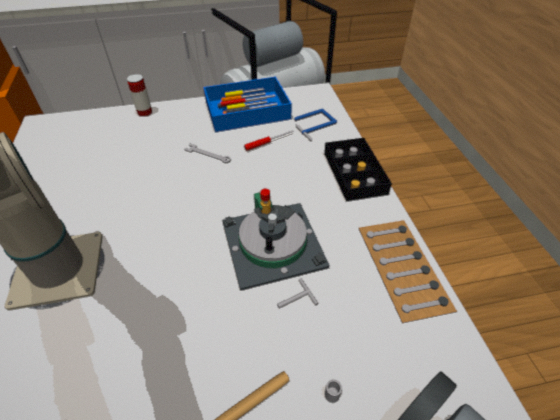

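The scene view shows the crank at about (258,212), the knob at (304,195) and the bracket to its right. The side view shows the knob at (265,195) and the crank at (269,243). I'm moving above the table for a wrist look.

Call:
apply_moves(
  commands=[
    [1,-0.8,-0.6,0,0,-0.13,1],
    [1,-0.8,-0.6,0,0,-0.13,1],
    [1,-0.8,-0.6,0,0,-0.13,1],
    [1,-0.8,-0.6,0,0,-0.13,1],
    [1,-0.8,-0.6,0,0,-0.13,1],
  ],
)

```text
clock: 1.4
tool_pos: [336.9, -435.2, 298.3]
ee_rot: [0.001, 0.923, 0.384, 0.002]
force: [0.7, -0.6, 0.6]
finger_gap: 94.2
gripper_force: 0.0
```

```bash
cat > h.py <<'E'
from plant import env, grab_frame, nets
import numpy as np, cv2
from scipy.spatial.transform import Rotation as R
def pose():
    s=env.read_state(); q=s["ee_rot"]; return s, s["tool_pos"], R.from_quat(np.r_[q[1:],q[0]])
def to(xyz,yaw):
    "units to go to TCP xyz, tool pointing down with tool x at heading yaw (deg)"
    s,p,r=pose(); c,n=np.cos(np.radians(yaw)),np.sin(np.radians(yaw))
    g=R.from_matrix(np.array([[c,n,0],[n,-c,0],[0,0,-1]]))
    print("t",round(s["clock"],2),"pos",p.round(1),"yaw",np.degrees(np.arctan2(*r.as_matrix()[1::-1,0])).round(1),"F",s["force"].round(1),"gap",round(s["finger_gap"],1))
    print("->",(r.inv().apply(np.array(xyz)-p)/150).round(3),((r.inv()*g).as_rotvec()/np.pi).round(3))
E
python3 -c "
from h import *
to((560,-40,310),90)"
```

```text
t 1.4 pos [ 336.9 -435.2  298.3] yaw 45.1 F [ 0.7 -0.6  0.6] gap 94.2
-> [ 2.917 -0.805 -0.073] [ 0.002 -0.    -0.249]
```

Call:
apply_moves(
  commands=[
    [1,-0.28,0,0,0,-0.25,1],
    [1,-0.28,0,0,0,-0.25,1],
    [1,-0.28,0,0,0,-0.25,1],
    [1,-0.28,0,0,0,-0.25,1],
    [1,-0.28,0,0,0,-0.25,1],
  ],
)

```text
clock: 1.9
tool_pos: [410.6, -302.1, 295.6]
ee_rot: [0.0, 0.718, 0.696, 0.0]
force: [-0.4, -0.8, 0.4]
finger_gap: 94.3
gripper_force: 0.0
```

```bash
python3 -c "
from h import *
to((560,-40,310),90)"
```

```text
t 1.9 pos [ 410.6 -302.1  295.6] yaw 88.3 F [-0.4 -0.8  0.4] gap 94.3
-> [ 1.777  0.943 -0.095] [ 0.   -0.   -0.01]
```

Call:
apply_moves(
  commands=[
    [1,0.5,-0.1,0,0,0,0.3],
    [1,0.5,-0.1,0,0,0,0.3],
    [1,0.5,-0.1,0,0,0,0.3],
    [1,0.5,-0.1,0,0,0,0.3],
  ],
)

```text
clock: 2.3
tool_pos: [492.8, -152.3, 311.1]
ee_rot: [0.0, 0.719, 0.695, 0.002]
force: [0.6, -0.1, 0.0]
finger_gap: 65.3
gripper_force: 0.0
```

Call:
apply_moves(
  commands=[
    [0.4,0.25,0,0,0,0,0.3],
    [0.4,0.25,0,0,0,0,0.3],
    [0.4,0.25,0,0,0,0,0.3],
  ],
)

```text
clock: 2.6
tool_pos: [531.9, -95.4, 310.3]
ee_rot: [-0.0, 0.719, 0.694, 0.001]
force: [-0.9, 0.4, -0.6]
finger_gap: 41.4
gripper_force: 0.0
```

Run:
```python
from h import *
s,pp,r=pose(); p=grab_frame("wrist"); cv2.imwrite("pics/w0.png",p["img"])
to((548,-99,150),90)
T=np.eye(4);T[:3,:3]=r.as_matrix();T[:3,3]=pp; T=T@p["mount"]; print(T.round(2), p["mtx"].round(0).tolist())
for q in ("index_table","crank_top","pin_knob_top","pin_knob"):
    print(q,[(np.round(d["at"],1).tolist(),round(d["score"],2)) for d in nets.mark_of(p,q)[:3]])
```

```text
t 2.65 pos [530.7 -98.  310.1] yaw 87.8 F [ 0.4  0.3 -0.5] gap 36.9
-> [-0.002  0.116  1.067] [-0.    -0.    -0.012]
[[ 1.0000e+00 -3.0000e-02 -1.0000e-02  5.3431e+02]
 [-4.0000e-02 -9.6000e-01 -2.6000e-01 -1.9280e+01]
 [ 0.0000e+00  2.6000e-01 -9.6000e-01  4.8884e+02]
 [ 0.0000e+00  0.0000e+00  0.0000e+00  1.0000e+00]] [[323.0, 0.0, 279.0], [0.0, 323.0, 206.0], [0.0, 0.0, 1.0]]
index_table [([564.3, -34.4, 5.2], 0.66)]
crank_top [([544.2, -98.8, 112.5], 0.73)]
pin_knob_top [([564.3, 30.6, 141.5], 0.67)]
pin_knob [([562.0, 30.3, 115.5], 0.74)]
```

View pics/w0.png

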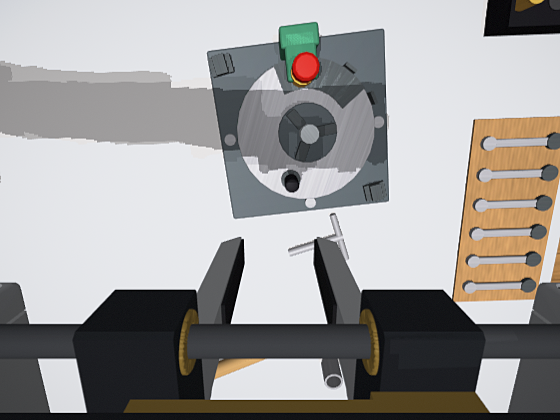

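The wrist view shows the red knob at (306,66), the crank at (291,180), the chuck at (310,133), and the foot corners at (207,52), (384,29), (388,200) and (234,217). I'll triangulate using the masks and corners.

Run:
```python
from h import *
s,pp,r=pose(); p=grab_frame("wrist")
T=np.eye(4);T[:3,:3]=r.as_matrix();T[:3,3]=pp; T=T@p["mount"]
def on(px,z):
    d=T[:3,:3]@np.linalg.solve(p["mtx"],[px[0],px[1],1]); o=T[:3,3]; return (o+d*(z-o[2])/d[2])[:2]
g=p["img"][:,:,:]; hsv=cv2.cvtColor(g,cv2.COLOR_BGR2HSV)
red=((hsv[...,0]<8)|(hsv[...,0]>172))&(hsv[...,1]>150)&(hsv[...,2]>60); red[250:]=0; 
ys,xs=np.nonzero(red); c,rad=cv2.minEnclosingCircle(np.c_[xs,ys].astype(np.float32)); print("knob px",c,rad,on(c,144))
C=np.array([on(c,16) for c in [(207,52),(384,29),(388,200),(234,217)]]); print("foot",C.round(0).tolist(),C.mean(0))
e=C[1]-C[0]; f=C[2]-C[3]; print(np.degrees(np.arctan2(e[1],e[0])),np.degrees(np.arctan2(f[1],f[0])))
print("chuck",on((310,133),115))
m=nets.trace(p,"crank_top"); m=m[0]["pixels"]; ys,xs=np.nonzero(m); print("crank mask",xs.min(),xs.max(),ys.min(),ys.max(),m.sum())
dark=g.max(2)[160:200,275:310]; 
cv2.imwrite("pics/crop.png",cv2.resize(g[40:230,200:400],None,fx=3,fy=3,interpolation=cv2.INTER_CUBIC))
print([on(c,105).round(1) for c in [(291,180),(292,183)]])
```

```text
knob px (306.8768005371094, 60.246376037597656) 15.53884506225586 [562.85304935  28.24507181]
foot [[440.0, 64.0], [676.0, 81.0], [693.0, -153.0], [458.0, -169.0]] [566.75110686 -44.25039583]
4.2421569054636725 4.083866023387773
chuck [567.37940066 -43.39563195]
crank mask 238 376 62 194 12699
[array([544.4, -98.3]), array([ 545.5, -102.1])]
```

View pics/crop.png

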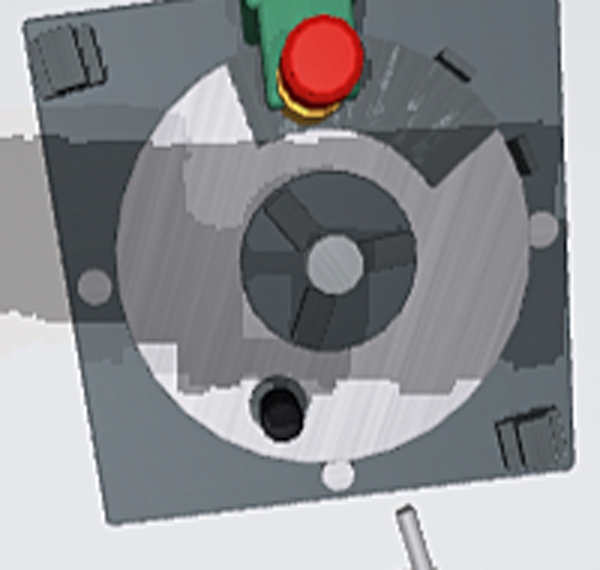

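The crop shows the crank top at about full-image (294,178.5), the chuck centre at (311.7,128.3), the knob at (307,60), and the lower foot corners at (236,214.7) and (391.3,196). The arm was still settling in the earlier picture, so I'm recomputing.

Run:
```python
from h import *
s,pp,r=pose(); p=grab_frame("wrist")
T=np.eye(4);T[:3,:3]=r.as_matrix();T[:3,3]=pp; T=T@p["mount"]
def on(px,z):
    d=T[:3,:3]@np.linalg.solve(p["mtx"],[px[0],px[1],1]); o=T[:3,3]; return (o+d*(z-o[2])/d[2])[:2]
hsv=cv2.cvtColor(p["img"],cv2.COLOR_BGR2HSV)
red=((hsv[...,0]<8)|(hsv[...,0]>172))&(hsv[...,1]>150)&(hsv[...,2]>60); red[250:]=0
ys,xs=np.nonzero(red);c,rad=cv2.minEnclosingCircle(np.c_[xs,ys].astype(np.float32));print("knob",c,rad,on(c,144))
for n,px,z in [("tl",(207.3,46),16),("br",(391.3,196),16),("bl",(236,214.7),16),("chuck",(311.7,128.3),115),("crank",(294.2,178.5),105)]: print(n,on(px,z).round(1))
for q in ("index_table","crank_top","pin_knob_top"):
    print(q,[(np.round(d["at"],1).tolist(),round(d["score"],2)) for d in nets.mark_of(p,q)[:1]])
to((546,-99,150),90)
```

```text
knob (306.2425231933594, 60.64371109008789) 15.694990158081055 [562.47167939  28.50218704]
tl [441.6  71.6]
br [ 697.8 -146. ]
bl [ 461.5 -165.3]
chuck [569.7 -37.7]
crank [548.6 -96.1]
index_table [([567.0, -35.5, 3.3], 0.66)]
crank_top [([543.0, -101.5, 110.1], 0.78)]
pin_knob_top [([562.8, 30.6, 141.7], 0.88)]
t 3.15 pos [530.1 -99.2 310.6] yaw 87.6 F [ 0.4  0.1 -0.3] gap 28.0
-> [0.006 0.105 1.07 ] [ 0.     0.    -0.013]
```

```bash
python3 -c "
from h import *
to((547.5,-98.5,125),70.3)"
```

```text
t 3.15 pos [530.1 -99.2 310.6] yaw 87.6 F [ 0.4  0.1 -0.3] gap 28.0
-> [0.009 0.115 1.237] [0.    0.    0.096]
```

Call:
apply_moves(
  commands=[
    [0.01,0.115,0.6,0,0,0.096,0.36],
    [0.01,0.115,1,0,0,0.096,0.36],
    [0.01,0.115,1,0,0,0.096,0.36],
    [0.01,0.115,1,0,0,0.096,0.36],
    [0.01,0.115,1,0,0,0.096,0.36],
  ],
)

```text
clock: 3.65
tool_pos: [547.6, -97.7, 160.7]
ee_rot: [-0.001, 0.817, 0.577, -0.0]
force: [1.0, 0.7, 1.1]
finger_gap: 33.9
gripper_force: 0.0
```

Run:
```python
from h import *
to((547.5,-98.5,115),70.3)
s,pp,r=pose(); p=grab_frame("wrist"); cv2.imwrite("pics/w1.png",p["img"])
```

```text
t 3.65 pos [547.6 -97.7 160.7] yaw 70.4 F [1.  0.7 1.1] gap 33.9
-> [-0.005  0.002  0.305] [-0.    -0.     0.001]
```

View pics/w1.png

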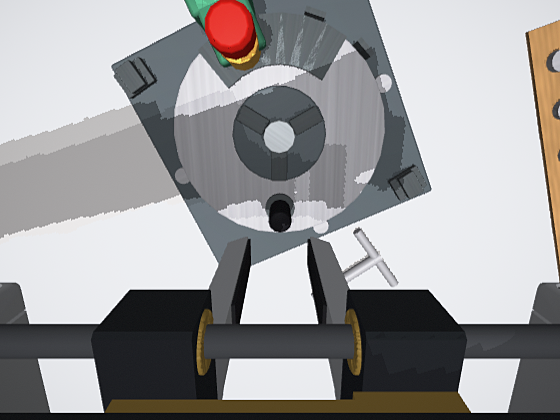

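The post's top at (280,222) is centred between the fingertips at (249,240) and (308,240). I'm going down over it.

Call:
apply_moves(
  commands=[
    [0,0,0.25,0,0,0,0.36],
    [0,0,0.37,0,0,0,0.36],
    [0,0,0.44,0,0,0,0.36],
    [0,0,0.51,0,0,0,0.36],
    [0,0,0.51,0,0,0,0.3],
  ],
)

```text
clock: 4.2
tool_pos: [548.1, -98.0, 84.4]
ee_rot: [0.0, 0.817, 0.576, 0.0]
force: [-0.0, -0.1, 0.4]
finger_gap: 29.5
gripper_force: 0.0
```

Run:
```python
from h import *
c=np.array([569.6,-37.3]); 
for a in (5,10,15,20):
    f=np.radians(-109.7+a); print(a); to((*(c+65*np.array([np.cos(f),np.sin(f)])),82),70.3+a)
```

```text
5
t 4.2 pos [548.1 -98.   84.4] yaw 70.4 F [-0.  -0.1  0.4] gap 29.5
-> [-0.002  0.036  0.016] [ 0.    -0.    -0.027]
10
t 4.2 pos [548.1 -98.   84.4] yaw 70.4 F [-0.  -0.1  0.4] gap 29.5
-> [0.003 0.074 0.016] [ 0.    -0.    -0.055]
15
t 4.2 pos [548.1 -98.   84.4] yaw 70.4 F [-0.  -0.1  0.4] gap 29.5
-> [0.011 0.111 0.016] [ 0.    -0.    -0.083]
20
t 4.2 pos [548.1 -98.   84.4] yaw 70.4 F [-0.  -0.1  0.4] gap 29.5
-> [0.022 0.147 0.016] [ 0.     0.    -0.111]
```

Call:
apply_moves(
  commands=[
    [0,0.03,0.01,0,0,-0.02,0.3],
    [0,0.055,0.01,0,0,-0.04,0.3],
    [0.003,0.08,0.01,0,0,-0.06,0.3],
    [0.007,0.1,0.01,0,0,-0.075,0.3],
    [0.011,0.115,0.01,0,0,-0.085,0.3],
  ],
)

```text
clock: 4.7
tool_pos: [560.7, -100.4, 83.3]
ee_rot: [-0.003, 0.732, 0.681, -0.002]
force: [-8.5, 3.8, 5.6]
finger_gap: 28.3
gripper_force: 4.2
```

```bash
cat > t.py <<'E'
from h import *
import sys
c=np.array([569.6,-37.3])
for a in map(float,sys.argv[1:]):
    f=np.radians(-109.7+a); print(a); to((*(c+65*np.array([np.cos(f),np.sin(f)])),82),70.3+a)
s=env.read_state(); t=np.radians(-109.7+a+90); print("Ftan",s["force"][:2]@[np.cos(t),np.sin(t)], "torque",s["torque"].round(2),"tool angle",np.degrees(np.arctan2(*(s["tool_pos"][:2]-c)[::-1]))+109.7)
E
python3 t.py 20 24
```

```text
20.0
t 4.7 pos [ 560.7 -100.4   83.3] yaw 85.8 F [-8.5  3.8  5.6] gap 28.3
-> [-0.008  0.062  0.008] [-0.002 -0.    -0.025]
24.0
t 4.7 pos [ 560.7 -100.4   83.3] yaw 85.8 F [-8.5  3.8  5.6] gap 28.3
-> [-0.005  0.092  0.008] [-0.002 -0.    -0.047]
Ftan -8.171532621218232 torque [ 0.88  1.92 -0.02] tool angle 11.68695295843277
```

Call:
apply_moves(
  commands=[
    [0,0.013,0,0,0,-0.009,0.3],
    [0,0.026,0,0,0,-0.018,0.3],
    [0.002,0.038,0,0,0,-0.028,0.3],
  ],
)

```text
clock: 5.0
tool_pos: [566.4, -100.9, 83.3]
ee_rot: [-0.003, 0.702, 0.712, -0.002]
force: [-7.9, 3.6, 4.6]
finger_gap: 28.3
gripper_force: 4.0
```

```bash
python3 t.py 25
```

```text
25.0
t 5.0 pos [ 566.4 -100.9   83.3] yaw 90.8 F [-7.9  3.6  4.6] gap 28.3
-> [-0.008  0.061  0.008] [-0.002 -0.    -0.025]
Ftan -7.545043747083589 torque [ 0.7   1.92 -0.03] tool angle 16.8175531840685
```

Call:
apply_moves(
  commands=[
    [0,0.013,0,0,0,-0.009,0.3],
    [0,0.026,0,0,0,-0.018,0.3],
    [0.002,0.038,0,0,0,-0.028,0.3],
  ],
)

```text
clock: 5.3
tool_pos: [571.9, -100.9, 83.3]
ee_rot: [-0.003, 0.67, 0.742, -0.002]
force: [-8.1, 2.1, 4.6]
finger_gap: 28.5
gripper_force: 3.8
```

Call:
apply_moves(
  commands=[
    [0,0.013,0,0,0,-0.009,0.3],
    [0,0.026,0,0,0,-0.018,0.3],
    [0.002,0.038,0,0,0,-0.028,0.3],
  ],
)

```text
clock: 5.6
tool_pos: [581.4, -100.9, 83.3]
ee_rot: [0.0, 0.637, 0.771, -0.0]
force: [-3.0, 1.0, 2.2]
finger_gap: 28.4
gripper_force: 1.8
```

```bash
python3 t.py 30
```

```text
30.0
t 5.6 pos [ 581.4 -100.9   83.3] yaw 100.9 F [-3.   1.   2.2] gap 28.4
-> [-0.002 -0.002  0.008] [-0.     0.     0.003]
Ftan -2.775262588039319 torque [ 0.17  0.79 -0.01] tool angle 30.222374928103747
```

Call:
apply_moves(
  commands=[
    [0,0.013,0,0,0,-0.009,0.3],
    [0,0.026,0,0,0,-0.018,0.3],
    [0.002,0.038,0,0,0,-0.028,0.3],
  ],
)

```text
clock: 5.9
tool_pos: [582.2, -100.8, 82.3]
ee_rot: [-0.003, 0.602, 0.798, -0.004]
force: [-12.9, -0.3, 11.3]
finger_gap: 28.2
gripper_force: 6.5
```

```bash
python3 t.py 35
python3 - <<'E'
from h import *
p=grab_frame("side"); cv2.imwrite("pics/s2.png",cv2.resize(p["img"][170:300,200:350],None,fx=4,fy=4,interpolation=cv2.INTER_CUBIC))
E
```

```text
35.0
t 5.9 pos [ 582.2 -100.8   82.3] yaw 105.9 F [-12.9  -0.3  11.3] gap 28.2
-> [-0.003  0.031  0.002] [-0.003 -0.     0.003]
Ftan -12.519200895598908 torque [ 0.03  3.27 -0.01] tool angle 30.926326939743305
```

View pics/s2.png

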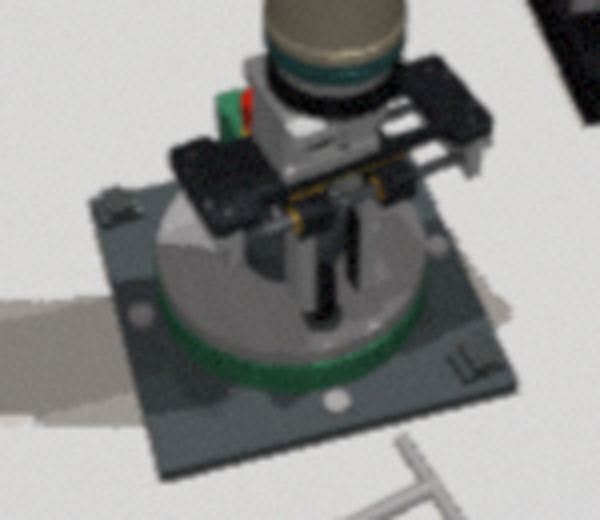

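The side crop shows the crank between the fingers at (325,300). The knob is mostly hidden, so I'm testing the lock by pushing a little further.

Call:
apply_moves(
  commands=[
    [0,0.01,0,0,0,0,0.3],
    [0,0.02,0,0,0,0,0.3],
    [0,0.02,0,0,0,0,0.3],
  ],
)

```text
clock: 6.25
tool_pos: [582.6, -100.9, 82.2]
ee_rot: [-0.005, 0.603, 0.798, -0.006]
force: [-15.9, -0.6, 12.4]
finger_gap: 28.5
gripper_force: 7.9
```

```bash
python3 t.py 35
python3 - <<'E'
from h import *
for n in ("wrist","scene"):
    p=grab_frame(n)
    for q in ("pin_knob_top","crank_top"): print(n,q,[(np.round(d["at"],1).tolist(),round(d["score"],2)) for d in nets.mark_of(p,q)[:2]])
    if n=="scene": cv2.imwrite("pics/c2.png",cv2.resize(p["img"][170:280,220:350],None,fx=4,fy=4,interpolation=cv2.INTER_CUBIC))
E
```

```text
35.0
t 6.25 pos [ 582.6 -100.9   82.2] yaw 105.8 F [-15.9  -0.6  12.4] gap 28.5
-> [-0.002  0.028  0.001] [-0.005 -0.     0.003]
Ftan -15.523140258543647 torque [-0.31  3.87 -0.08] tool angle 31.225225739215503
wrist pin_knob_top []
wrist crank_top [([573.0, -104.5, 111.3], 0.7)]
scene pin_knob_top [([569.5, 31.1, 99.4], 0.54), ([558.7, 34.5, 135.1], 0.52)]
scene crank_top [([573.0, -103.0, 106.2], 0.93)]
```

View pics/c2.png

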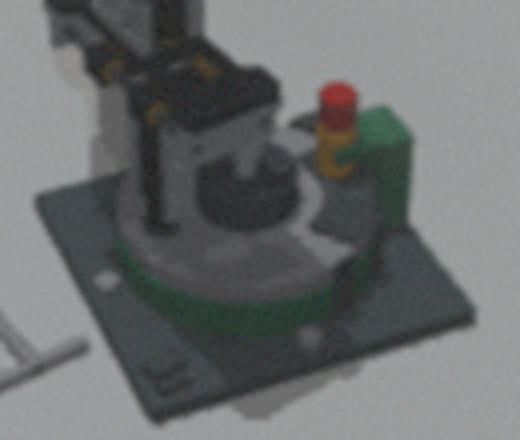

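The scene crop shows the red knob (338,100) sitting low on its brass bushing (336,150). I'll compare its pixel height with the start picture.

Run:
```python
from h import *
p=grab_frame("scene")
def red(im):
    h=cv2.cvtColor(im,cv2.COLOR_BGR2HSV)[170:230,280:330]
    m=((h[...,0]<8)|(h[...,0]>172))&(h[...,1]>120)&(h[...,2]>60); ys,xs=np.nonzero(m); return ys.mean()+170,ys.min()+170,ys.max()+170,xs.mean()+280
print(red(cv2.imread("pics/scene0.png")),red(p["img"]))
W=np.linalg.inv(p["T"])
for z in (134,144):
    q=p["mtx"]@(W@[563.5,30.3,z-10,1])[:3]; print(z,q[:2]/q[2])
```

```text
(np.float64(190.71428571428572), np.int64(189), np.int64(193), np.float64(304.14285714285717)) (np.float64(194.73333333333335), np.int64(191), np.int64(202), np.float64(303.8))
134 [304.15074477 195.16580491]
144 [304.27328775 192.19026598]
```

The pin is home (knob row 194.7, against 195.2 predicted for home), and the plate resists a growing push, so it's locked. I'm releasing the post and rising straight up.

Call:
apply_moves(
  commands=[
    [0,-0.08,0,0,0,0,0.45],
    [0,-0.08,0,0,0,0,0.45],
    [0,-0.08,0,0,0,0,0.45],
  ],
)

```text
clock: 6.9
tool_pos: [580.3, -102.5, 83.1]
ee_rot: [0.001, 0.603, 0.798, 0.001]
force: [-0.6, 0.2, -0.9]
finger_gap: 42.2
gripper_force: 0.0
```

Call:
apply_moves(
  commands=[
    [0,0,-0.15,0,0,0,0.45],
    [0,0,-0.4,0,0,0,0.45],
    [0,0,-0.7,0,0,0,0.45],
    [0,0,-0.7,0,0,0,0.45],
    [0,0,-0.7,0,0,0,0.45],
  ],
)

```text
clock: 7.4
tool_pos: [580.3, -102.1, 188.9]
ee_rot: [0.002, 0.603, 0.798, 0.001]
force: [0.2, -0.2, -0.5]
finger_gap: 42.6
gripper_force: 0.0
```

```bash
python3 -c "
from h import *
to((563.3,-40,190),94.8)"
```

```text
t 7.4 pos [ 580.3 -102.1  188.9] yaw 105.9 F [ 0.2 -0.2 -0.5] gap 42.6
-> [ 0.429  0.004 -0.008] [0.001 0.    0.061]
```

Call:
apply_moves(
  commands=[
    [0.43,0,0,0,0,0.06,0.6],
    [0.43,0,0,0,0,0.06,0.6],
    [0.43,0,0,0,0,0.06,0.6],
    [0.43,0,0,0,0,0.06,0.6],
    [0.43,0,0,0,0,0.06,0.6],
  ],
)

```text
clock: 7.9
tool_pos: [560.9, -41.8, 186.7]
ee_rot: [-0.0, 0.676, 0.737, -0.001]
force: [0.6, 0.3, -0.4]
finger_gap: 56.6
gripper_force: 0.0
```

Run:
```python
from h import *
s,pp,r=pose(); p=grab_frame("wrist")
T=np.eye(4);T[:3,:3]=r.as_matrix();T[:3,3]=pp; T=T@p["mount"]
def on(px,z):
    d=T[:3,:3]@np.linalg.solve(p["mtx"],[px[0],px[1],1]); o=T[:3,3]; return (o+d*(z-o[2])/d[2])[:2]
hsv=cv2.cvtColor(p["img"],cv2.COLOR_BGR2HSV)
red=(((hsv[...,0]<8)|(hsv[...,0]>172))&(hsv[...,1]>150)&(hsv[...,2]>60)).astype(np.uint8)
n,l,st,ce=cv2.connectedComponentsWithStats(red); i=1+st[1:,4].argmax(); ys,xs=np.nonzero(l==i)
c,rad=cv2.minEnclosingCircle(np.c_[xs,ys].astype(np.float32));print("knob",c,rad,st[i],on(c,132), "diam mm",2*rad/p["mtx"][0,0]*(T[2,3]-134))
for q in ("pin_knob_top","crank_top","index_table"):
    print(q,[(np.round(d["at"],1).tolist(),round(d["score"],2)) for d in nets.mark_of(p,q)[:1]])
to((563.3,30,160),94.8)
```

```text
knob (291.3985595703125, 124.22463989257812) 19.94583511352539 [ 273  105   38   40 1191] [563.31884228  30.33665653] diam mm 28.583414394407523
pin_knob_top [([565.4, 31.2, 130.5], 0.81)]
crank_top [([576.2, -103.5, 110.4], 0.85)]
index_table [([567.3, -33.8, 2.1], 0.81)]
t 8.1 pos [560.9 -41.1 187.2] yaw 95.0 F [0.3 0.4 0. ] gap 56.7
-> [0.471 0.057 0.181] [-0.     0.     0.001]
```

Call:
apply_moves(
  commands=[
    [0.475,0.055,0,0,0,0,0.6],
    [0.475,0.055,0,0,0,0,0.6],
    [0.475,0.055,0.18,0,0,0,0.6],
    [0.475,0.055,0.18,0,0,0,0.6],
  ],
)

```text
clock: 8.5
tool_pos: [560.7, 31.5, 158.2]
ee_rot: [-0.002, 0.675, 0.738, -0.002]
force: [-1.4, -1.1, -0.0]
finger_gap: 56.5
gripper_force: 0.0
```

```bash
python3 -c "
from h import *
to((563.3,30.3,109),94.8)"
```

```text
t 8.5 pos [560.7  31.5 158.2] yaw 95.1 F [-1.4 -1.1 -0. ] gap 56.5
-> [-0.009  0.019  0.328] [-0.002  0.     0.002]
```

Call:
apply_moves(
  commands=[
    [-0.005,0.01,0.15,0,0,0,0.6],
    [-0.005,0.01,0.25,0,0,0,0.6],
    [-0.005,0.01,0.325,0,0,0,0.6],
    [-0.005,0.01,0.325,0,0,0,0.6],
    [-0.005,0.01,0.325,0,0,0,0.6],
  ],
)

```text
clock: 9.0
tool_pos: [564.6, 30.6, 112.2]
ee_rot: [0.0, 0.676, 0.737, 0.0]
force: [0.9, 0.9, 0.2]
finger_gap: 56.1
gripper_force: 0.0
```

```bash
python3 -c "
from h import *
to((563.3,30.3,109),94.8)"
```

```text
t 9.0 pos [564.6  30.6 112.2] yaw 95.0 F [0.9 0.9 0.2] gap 56.1
-> [-0.001 -0.009  0.022] [0.    0.    0.001]
```

Call:
apply_moves(
  commands=[
    [0,-0.008,0.018,0,0,0,0.6],
    [0,-0.008,0.018,0,0,0,0.2],
    [0,-0.008,0.018,0,0,0,0.2],
    [0,-0.008,0.018,0,0,0,0.2],
    [0,-0.008,0.018,0,0,0,0.2],
  ],
)

```text
clock: 9.5
tool_pos: [563.6, 31.1, 109.3]
ee_rot: [0.0, 0.675, 0.738, 0.001]
force: [7.8, -0.5, -2.0]
finger_gap: 27.9
gripper_force: 4.3
```

Call:
apply_moves(
  commands=[
    [0,0,0,0,0,0,0],
    [0,0,0,0,0,0,0],
    [0,0,0,0,0,0,0],
  ],
)

```text
clock: 9.8
tool_pos: [563.8, 31.1, 109.3]
ee_rot: [0.0, 0.675, 0.738, 0.001]
force: [1.2, -0.3, -0.5]
finger_gap: 27.3
gripper_force: 30.0
```

Call:
apply_moves(
  commands=[
    [0,0,-0.03,0,0,0,0],
    [0,0,-0.06,0,0,0,0],
    [0,0,-0.09,0,0,0,0],
    [0,0,-0.12,0,0,0,0],
    [0,0,-0.12,0,0,0,0],
  ],
)

```text
clock: 10.3
tool_pos: [563.7, 31.0, 127.1]
ee_rot: [0.0, 0.675, 0.738, 0.001]
force: [6.3, 0.6, -10.6]
finger_gap: 27.1
gripper_force: 30.0
```

Call:
apply_moves(
  commands=[
    [0,0,-0.01,0,0,0,0],
    [0,0,-0.018,0,0,0,0],
    [0,0,-0.018,0,0,0,0],
  ],
)

```text
clock: 10.6
tool_pos: [563.7, 31.0, 129.3]
ee_rot: [0.0, 0.675, 0.738, 0.001]
force: [7.4, 1.3, -10.9]
finger_gap: 26.8
gripper_force: 30.0
```

Call:
apply_moves(
  commands=[
    [0,0,-0.007,0,0,0,0],
    [0,0,-0.007,0,0,0,0],
  ],
)

```text
clock: 10.8
tool_pos: [563.7, 31.0, 129.5]
ee_rot: [-0.0, 0.675, 0.738, 0.001]
force: [7.7, 1.0, -16.9]
finger_gap: 27.4
gripper_force: 30.0
```

Run:
```python
from h import *
to((563.3,30.3,129),94.8)
for n in ("scene","side"):
    p=grab_frame(n)
    print(n,[(np.round(d["at"],1).tolist(),round(d["score"],2)) for d in nets.mark_of(p,"pin_knob")[:2]],[(np.round(d["at"],1).tolist(),round(d["score"],2)) for d in nets.mark_of(p,"crank_top")[:2]])
    if n=="scene": cv2.imwrite("pics/c3.png",cv2.resize(p["img"][160:270,230:360],None,fx=5,fy=5,interpolation=cv2.INTER_CUBIC))
```

```text
t 10.8 pos [563.7  31.  129.5] yaw 95.1 F [  7.7   1.  -16.9] gap 27.4
-> [-0.005 -0.003  0.003] [ 0.    -0.     0.001]
scene [([565.0, 26.7, 122.0], 0.55)] [([574.2, -102.3, 103.0], 0.95)]
side [([559.3, 29.6, 121.5], 0.42)] [([578.0, -103.0, 102.8], 0.86), ([673.6, -126.0, 15.4], 0.23)]
```

View pics/c3.png

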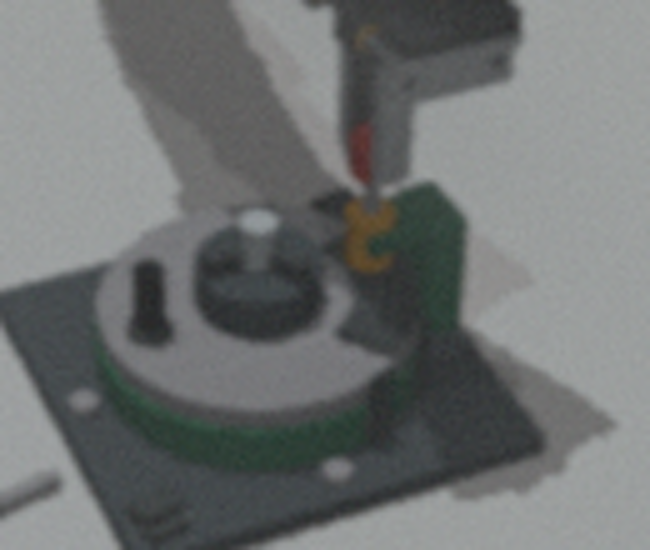

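The crop shows the knob held well clear of the bushing, with the crank left in place at (150,300). The force jumped from 10.9 to 16.9 N with no more travel, so the pin is against its stop. I'll check that it holds, then hand in.

Call:
apply_moves(
  commands=[
    [0,0,0,0,0,0,0],
    [0,0,0,0,0,0,0],
    [0,0,0,0,0,0,0],
    [0,0,0,0,0,0,0],
    [0,0,0,0,0,0,0],
  ],
)

```text
clock: 11.6
tool_pos: [563.6, 31.0, 129.4]
ee_rot: [-0.0, 0.675, 0.738, 0.001]
force: [6.6, 0.9, -17.7]
finger_gap: 26.9
gripper_force: 30.0
```

```bash
python3 -c "
from h import *
print(env.job_done())"
```

```text
the job is handed in; nothing more can be done
None
```

I turned the plate counter-clockwise until the pin dropped in and locked it, left the crank there, then pulled the red knob up 20 mm to its stop. The job was handed in with the knob still gripped there (17.7 N upward pull, 11.6 s on the clock); no verdict came back.

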